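Pack a mould clamp with filler plates and hold its cover down

ROBOT

A 7-joint arm with a two-finger parallel gripper is mounted at the origin on the work surface. World frame = base frame: x ahead of the robot, y to its left, z up, the work surface at z = 0. Lengths are in m, angles in degrees, forces in N, time in s.
With the tool pointing down it reaches from about 0.4 to 0.85 m from the base axis. Payload 4.5 kg.
Tool frame: the origin (TCP) lies at the very end of the fingers, on their centre line; the grasp point (between the pads) lies 19 mm behind it; z points along the fingers, y is the line along which they close (so a half turn about z gives the same grasp; the last joint's range is limited). The gripper opens to 85 mm and grips with 20 to 120 N. Pads are 22 mm wide; open, the fingers measure 114 mm over their backs; the gripper's body (76 mm by 85 mm) begins 54 mm behind the grasp point. The pads swing forward as they close: fully open they stand 13 mm farther back than shut.
Start: joints at [-62.063, 39.483, -11.15, 89.685, 9.013, 51.709, -12.324], TCP at [0.274, 0.562, 0.196] pointing down, gripper open.
Joint ranges: [-172.22, 172.22], [-26.19, 119.32], [-84.43, 86.54], [7.71, 146.69], [-57.33, 237.33], [2.42, 119.75], [-152.13, 152.13]. Speed limits (degrees/s): [147.25, 147.25, 180, 180, 180, 180, 180].

INTERFACE

Orientations are given as [roll, pitch, yaw] about the fixed x, y, z axes, in that order (R = Rz(yaw) Ry(pitch) Rx(roll)).
In Python, from rig import r gives the robot as it stands.
- The arm moves only by the tool arm_command, never from a script. Its argument "increments" is one flat list of numbers, 4 for each row, row after row: the shift along the tool's x, y, z normalised to -1 to 1, where 1 is 0.75 m, then the turn about the tool's z normalised to -1 to 1, where 1 is 180 degrees. A call has 1 to 12 rows; each row shifts and turns the commanded pose from where the row before left it, along the tool's axes as they then stand; what a row does not reach is not made up. A row lasts 1/12 s, in which the tool goes at most 41.7 mm and 7.16 degrees, less where a joint would pass 70% of its speed; a pose out of reach is approached as far as the arm can. A call with a number of a shift or a turn outside -1 to 1 is refused whole. A call with a gripper value outside its range is refused whole. "hand" is the opening, from 0 (shut) to 1 (fully open), set as the call begins (left out, the last holds). The fingers move at their own pace and stop on an object; "newtons" is the grip in N (left out, the last holds). Time passes only in rows, so rows that do not move let the fingers close. It gives the time, the measured TCP pose, the force, the opening and the grip force at its end, in the units of the state.
- r.get_obs(): the state, without advancing time (a new reading comes with each control period).
- r.get_image(name): name is "scene" or "side" or "wrist"; returns (picture, depth): 420x560x3 uint8, red, green, blue; 420x560 float32, m along the optical axis (not along the pixel's ray), 0 where there is no reading.
- r.get_calibration(name): a dict with "camera_matrix" (3x3 intrinsics, pixels), "pose" (4x4, takes a point from camera to world coordinates); the wrist camera has in their place "mount" (4x4, takes a point from camera to tool coordinates, whose origin is the TCP and whose axes are the flange's). Camera axes: x right, y down, z forward; pixel columns grow to the right and rows downward; lengths in m; the calibration is good to about 2 mm. A picture is of the moment at which its call begins: read the wrist's pose just before it. get_calibration takes no time and is no camera call.
- r.close_job(): hands the job in; it is judged then, once.
Trained networks look in the newest picture that a camera, given by its name, has taken for a name from the list of things; names that differ only in an ending like _2 or _b are one class to them, and where a whole thing is asked for, a point or a joint stands for the part that bears it (a point fixed in the world has none). Each returns a list of dicts, best first, with "score" (0 to 1); they miss things now and then, are a little off and sometimes report something else, mostly with a low value. They report only what shows in the picture. A call takes as long as a camera call. They do not tell look-alikes from the thing itself.
- r.recognise(camera, target): "xyz" ([x, y, z] in m, in world coordinates, good to about 4 mm: the middle of the surface that is visible of it).
- r.pinpoint(camera, target): "xyz" ([x, y, z] in m, in world coordinates, good to about 4 mm: a listed point, or the origin of a listed thing).
The state is a dict: "time_s": time; "joint_positions": joint angles; "joint_vel": joint speeds; "joint_efforts": joint torques, N m; "tcp_pos": TCP position; "tool_rot": TCP orientation; "contact_force": force on the tool from outside, world axes, zero at the start; "ft_torque": the same for the moment, N m; "width": finger opening in m; "gripper_force": force on a finger pad.
Only numpy, scipy, OpenCV 4.12 (cv2) and the standard library are available. Lean on these libraries where they do the work, as an engineer would, in place of code of your own. Each camera call takes 0.05 s, during which the arm holds its last target. There are 200 camera calls.

TASK

The blue rubber mould in the mould clamp is not held, because the cover plate sits on the stop collars of its guide pins and does not reach down to it. Lift the cover off by its handle, lay it on the leather pad and let go; stack aluminium filler plates squarely on the mould, only as many as it takes for the cover to bear on the stack instead of the collars. Then put the cover back on its pins, press it down firmly on the stack and finish while still holding it pressed, leaving the other things on the bench alone.

Things in the scene. Friction and masses are not known exactly. Their poses are not given: they have to be found in the camera images.
- clamp: mould clamp fixed to the bench: dark steel base plate 110 x 200 mm (x, y), top 18 mm above the bench; two uprights at x = 0, y = -62 and +62 mm. Each is a steel stop collar, 22 mm in diameter, top 62 mm above the bench, and on it a brass guide pin 10 mm in diameter, 22 mm high (the last 6 mm a cone), tip 84 mm above the bench. Origin: centre of the underside, at bench level
- mould_face (a point): centre of the upper face of the blue rubber mould (50 x 70 mm, x and y) fixed on the clamp's base plate between the pins, within 3 mm of the middle. Its height differs from job to job: 4 to 18 mm below the collar tops, so one or two filler plates are needed. The rubber yields 1 mm for each 25 N and comes back, so let the stack rise some 2 mm or more above the collar tops
- rubber (a joint): how far the mould's upper half is squeezed down, m; 0 when unloaded, 0.001 at 25 N
- cover_grip (a point): centre of the black bar handle of the loose cover plate, 38 mm above the plate's underside and 28 mm above its upper face. The bar is 14 mm thick (x), 76 mm long (y) and 14 mm high, on two posts: grip it across x. z up. At the start the cover sits on the clamp's stop collars, its axes along the clamp's
- cover: the cover: a loose aluminium plate 80 x 160 x 10 mm (x, y, z), 0.24 to 0.38 kg, with two holes 14 mm in diameter at x = 0, y = -62 and +62 mm for the guide pins, and the black bar handle on top. Origin: centre of its underside
- filler1_c (a point): loose aluminium filler plate 50 x 70 x 10 mm (x, y, z), 95 g, one of three alike, lying flat on the cork mat, underside 4 mm above the bench. This point is its centre, half-way up. Grip it by its edges across the 50 mm width (x), with the fingertips no lower than its underside, so that they do not catch the plate below when stacking
- filler2_c (a point): loose aluminium filler plate 50 x 70 x 10 mm (x, y, z), 95 g, one of three alike, lying flat on the cork mat, underside 4 mm above the bench. This point is its centre, half-way up. Grip it by its edges across the 50 mm width (x), with the fingertips no lower than its underside, so that they do not catch the plate below when stacking
- filler3_c (a point): loose aluminium filler plate 50 x 70 x 10 mm (x, y, z), 95 g, one of three alike, lying flat on the cork mat, underside 4 mm above the bench. This point is its centre, half-way up. Grip it by its edges across the 50 mm width (x), with the fingertips no lower than its underside, so that they do not catch the plate below when stacking
- filler1: the filler plate of filler1_c; origin at the centre of its underside
- filler2: the filler plate of filler2_c; origin at the centre of its underside
- filler3: the filler plate of filler3_c; origin at the centre of its underside
- pad: brown leather pad fixed to the bench, 160 x 200 x 4 mm (x, y, z), free for the cover; origin at the centre of its underside. It lies on one side of the clamp and the cork mat with the filler plates on the other; they change sides
- pencup: dark grey pen cup, 72 mm across, 85 mm high, pens to 135 mm; a bystander. Origin: centre of its underside
- jar: amber glass jar with white lid, 54 mm across, 65 mm high; a bystander. Origin: centre of its underside
- spare_mould: spare pink rubber mould 50 x 70 x 32 mm lying on the bench; a bystander, not to be used. Origin: centre of its underside
- pliers_a: orange-handled pliers, 150 mm long, lying on the bench; a bystander. Origin near the joint, at bench level
Not all that is in view belongs to the job. What is meant by the cover is not purple or yellow, and is the larger of those in its own colour.

How it is judged:
By the outcome, as a careful person would: the job done as asked, in the order asked, and still so for the second after the job is handed in, while the arm keeps its last pose, push and grip.
It also fails if it takes over 72 s, if anything falls off the work surface, if the arm or the gripper's body presses on something with over 40 N, if the wrist force passes 120 N, or if a joint passes its speed limit or range.

## Working session

There is one attempt and no reset: what is moved stays moved. The work goes in short steps, Python scripts to look and compute and a tool call to move; the robot and the scene stay as the last step left them, time stands still between calls to the robot, and variables do not carry over. Pictures are saved under pics/ and viewed, at most 10 in all, crops included, and the job is handed in when it is done.

Besides the shell and the picture viewer there is one more tool, called in YAML: its name, and indented under it one key for each argument. arm_command: Moves the arm, as the interface text tells. Scaled input: -1 to 1 covers 0.75 m each way for a shift and 180 degrees each way for a turn. Its arguments: {"type":"object","properties":{"increments":{"type":"array","items":{"type":"number","minimum":-1,"maximum":1}},"hand":{"type":"number"},"newtons":{"type":"number"}},"required":["increments"]}

```bash
ls; mkdir -p pics; python3 - <<'E'
from rig import r
import cv2,numpy as np
for n in ("scene","side"):
    im,d=r.get_image(n); cv2.imwrite(f"pics/{n}0.png",im[:,:,::-1]); np.save(f"pics/{n}0.npy",d)
    for t in ("clamp","mould_face","cover_grip","filler1_c","pad","pencup","jar","spare_mould","pliers_a"):
        print(n,t,[(np.round(q["xyz"],3).tolist(),round(q["score"],2)) for q in r.pinpoint(n,t)])
o=r.get_obs(); print(o)
E
```

```text
pics
scene clamp [([0.512, -0.007, -0.001], 0.86), ([0.486, -0.244, 0.007], 0.29)]
scene mould_face [([0.507, -0.006, 0.054], 0.82)]
scene cover_grip [([0.507, -0.004, 0.1], 0.97), ([0.333, 0.069, 0.03], 0.85), ([0.283, -0.325, 0.035], 0.68), ([0.248, 0.288, 0.031], 0.57)]
scene filler1_c [([0.492, -0.337, 0.004], 0.66), ([0.509, -0.008, 0.062], 0.49)]
scene pad [([0.499, 0.297, 0.003], 0.94), ([0.495, -0.338, 0.004], 0.61)]
scene pencup [([0.758, -0.238, 0.003], 0.91)]
scene jar [([0.759, 0.235, -0.0], 0.87)]
scene spare_mould [([0.721, -0.134, 0.001], 0.89), ([0.51, -0.006, 0.064], 0.33)]
scene pliers_a [([0.72, 0.06, -0.0], 0.72)]
side clamp [([0.508, -0.005, -0.002], 0.71)]
side mould_face [([0.717, 0.056, -0.002], 0.16)]
side cover_grip [([0.244, 0.292, 0.029], 0.97), ([0.334, 0.071, 0.028], 0.96), ([0.504, -0.004, 0.101], 0.9), ([0.281, -0.326, 0.039], 0.83), ([0.493, -0.34, 0.01], 0.42)]
side filler1_c [([0.491, -0.338, 0.009], 0.48)]
side pad [([0.5, 0.296, -0.004], 0.67)]
side pencup [([0.754, -0.233, 0.001], 0.83)]
side jar [([0.753, 0.236, -0.0], 0.91)]
side spare_mould [([0.593, -0.329, 0.011], 0.75), ([0.715, -0.126, -0.001], 0.71)]
side pliers_a [([0.718, 0.058, -0.002], 0.91)]
{'time_s': 1.0, 'joint_positions': array([-62.062058  ,  39.48271256, -11.14830901,  89.68403801,
         9.01271555,  51.71035616, -12.32505569]), 'joint_vel': array([-0.07699297,  0.00874322,  0.07260363, -0.06894391,  0.06488674,
        0.07541803,  0.04275302]), 'joint_efforts': array([-1.95456835e-05, -5.39557672e+01, -1.26673300e+00, -1.58884621e+01,
        1.00231025e-02,  1.53333178e-03,  1.96694202e-05]), 'tcp_pos': array([0.27399931, 0.561772  , 0.19641887]), 'tool_rot': array([1.79995736e+02, 3.93020734e-04, 1.53998011e+02]), 'contact_force': array([-0.66393935, -0.01892353,  0.08277475]), 'ft_torque': array([ 0.00693224,  0.00642242, -0.02480169]), 'gripper_force': 0.0, 'width': 0.08556402582244184}
```

View pics/scene0.png

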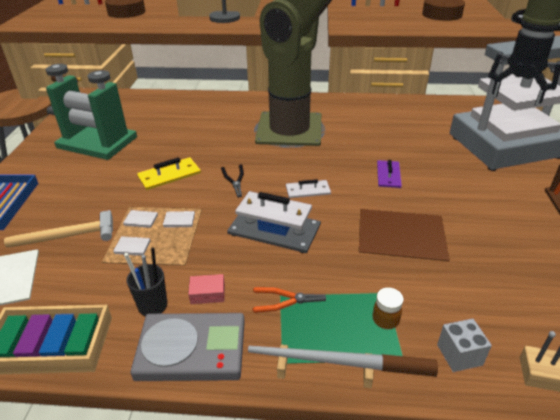

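View pics/side0.png

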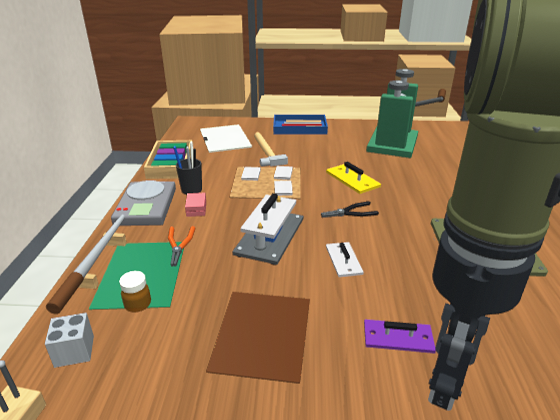

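Scene picture: cover candidates are the large aluminium plate on the clamp (273,208), a smaller aluminium one (308,187), yellow (168,172) and purple (388,173). The larger aluminium one on the clamp is the right choice. The fillers are at (140,218), (178,219) and (131,245), and the pad is at (402,234). The side view agrees: cover (270,213), pad (262,335).

```bash
cat > h.py <<'E'
from rig import r
import cv2,numpy as np
def cloud(n,im=None,d=None):
    if im is None: im,d=r.get_image(n)
    c=r.get_calibration(n);K=c["camera_matrix"];T=c.get("pose")
    if T is None:
        from scipy.spatial.transform import Rotation as R
        o=r.get_obs(); W=np.eye(4); W[:3,:3]=R.from_euler("xyz",o["tool_rot"],degrees=True).as_matrix(); W[:3,3]=o["tcp_pos"]; T=W@np.array(c["mount"])
    v,u=np.mgrid[:d.shape[0],:d.shape[1]]
    P=np.stack([(u-K[0,2])/K[0,0]*d,(v-K[1,2])/K[1,1]*d,d],-1)@T[:3,:3].T+T[:3,3]
    P[d==0]=np.nan
    return im,P
def rects(im,P,box,z,m=None,minpix=40):
    x0,x1,y0,y1=box
    k=(P[...,0]>x0)&(P[...,0]<x1)&(P[...,1]>y0)&(P[...,1]<y1)&(P[...,2]>z[0])&(P[...,2]<z[1])
    if m is not None:k&=m
    n,L,s,c=cv2.connectedComponentsWithStats(k.astype(np.uint8),connectivity=4)
    for i in range(1,n):
        if s[i,4]<minpix: continue
        q=P[L==i]; (cx,cy),(w,h),a=cv2.minAreaRect((q[:,:2]*1000).astype(np.float32))
        if w>h: w,h,a=h,w,a+90
        print("px",c[i].round(),"n",s[i,4],"centre mm",round(cx,1),round(cy,1),"size",round(w,1),round(h,1),"long-axis yaw from x",round((a+90)%180,1),"z med",round(float(np.median(q[:,2]))*1000,1),"mean",(q.mean(0)*1000).round(1))
E
python3 - <<'E'
from h import *
for n in("scene","side"):
    im=cv2.imread(f"pics/{n}0.png")[:,:,::-1]; im,P=cloud(n,im,np.load(f"pics/{n}0.npy"))
    hsv=cv2.cvtColor(np.ascontiguousarray(im),cv2.COLOR_RGB2HSV); m=(hsv[...,1]<45)&(hsv[...,2]>110)
    print(n,"cover");rects(im,P,(.38,.64,-.14,.14),(.062,.082))
    print("handle");rects(im,P,(.38,.64,-.14,.14),(.1,.13),minpix=15)
    print("base");rects(im,P,(.38,.64,-.14,.14),(.013,.023))
    print("fill");rects(im,P,(.38,.7,-.5,-.2),(.008,.03),m)
    print("pad");rects(im,P,(.38,.64,.15,.45),(-.005,.012),(im[...,0]<120)&(im[...,0]>60)&(im[...,2]<50)&(hsv[...,2]<110),300)
im=cv2.imread("pics/scene0.png")[150:270,90:340]; cv2.imwrite("pics/c.png",cv2.resize(im,None,fx=3,fy=3,interpolation=2))
E
```

```text
scene cover
px [274. 211.] n 1493 centre mm 511.0 -7.0 size 85.1 161.4 long-axis yaw from x 74.3 z med 71.1 mean [521.   -4.9  70.9]
handle
px [273. 197.] n 175 centre mm 512.0 -6.9 size 18.2 75.9 long-axis yaw from x 76.5 z med 105.5 mean [513.2  -6.  105. ]
base
px [276. 233.] n 1471 centre mm 512.5 -7.8 size 111.7 201.1 long-axis yaw from x 74.3 z med 17.4 mean [536.7   0.8  17.5]
fill
px [105. 223.] n 259 centre mm 530.3 -413.6 size 24.7 89.9 long-axis yaw from x 21.3 z med 24.9 mean [ 530.4 -412.8   24.1]
px [140. 218.] n 400 centre mm 494.9 -340.8 size 57.2 70.4 long-axis yaw from x 87.6 z med 13.4 mean [ 497.6 -339.6   13.3]
px [178. 219.] n 405 centre mm 491.1 -245.0 size 55.6 70.3 long-axis yaw from x 96.6 z med 13.5 mean [ 493.1 -244.6   13.4]
px [131. 246.] n 496 centre mm 594.6 -330.1 size 54.0 71.6 long-axis yaw from x 88.5 z med 13.5 mean [ 595.5 -329.    13.4]
pad
side cover
px [268. 218.] n 1230 centre mm 509.1 -5.2 size 81.8 167.3 long-axis yaw from x 73.6 z med 69.1 mean [509.5  12.   69.2]
handle
px [269. 202.] n 113 centre mm 508.6 -2.4 size 14.7 75.3 long-axis yaw from x 73.3 z med 103.9 mean [509.3   1.  103.6]
base
px [269. 241.] n 1270 centre mm 509.4 -1.3 size 110.2 201.7 long-axis yaw from x 73.7 z med 15.5 mean [506.1  32.5  15.7]
fill
px [274. 159.] n 193 centre mm 530.5 -418.7 size 49.6 86.7 long-axis yaw from x 17.9 z med 19.0 mean [ 526.  -406.1   17.9]
px [251. 173.] n 175 centre mm 592.2 -325.1 size 49.8 75.0 long-axis yaw from x 86.7 z med 10.6 mean [ 591.8 -323.8   10.7]
px [283. 172.] n 171 centre mm 493.8 -335.2 size 49.3 74.1 long-axis yaw from x 87.6 z med 10.8 mean [ 493.9 -335.2   10.7]
px [283. 187.] n 217 centre mm 489.7 -241.7 size 49.6 76.2 long-axis yaw from x 94.4 z med 10.9 mean [ 489.5 -240.4   10.8]
pad
```

View pics/c.png

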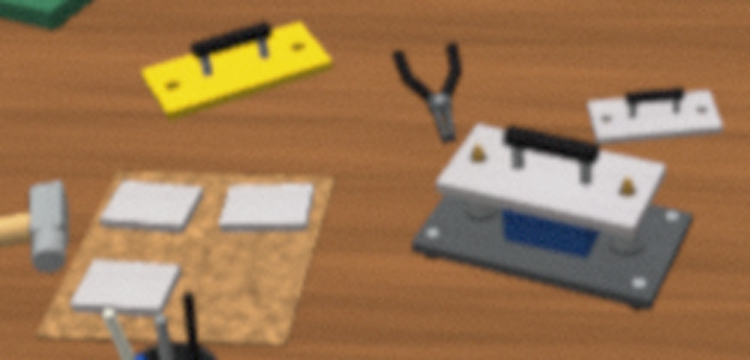

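The crop confirms it: the big aluminium plate with the black handle sits on the brass pins with the blue mould under it. The clamp is at about (0.510, -0.006), with its long axis at 74°. I'll turn, then move above it.

arm_command:
  increments: [0, 0, 0, 0.037, 0, 0, 0, 0.037, 0, 0, 0, 0.037, 0, 0, 0, 0.037, 0, 0, 0, 0.037, 0, 0, 0, 0.037, 0, 0, 0, 0.037, 0, 0, 0, 0.037, 0, 0, 0, 0.037, 0, 0, 0, 0.037, 0, 0, 0, 0.037, 0, 0, 0, 0.037]
  hand: 1

```text
time_s: 2.0
tcp_pos: [0.2738, 0.5619, 0.1964]
tool_rot: [-180.0, -0.0, 73.8]
contact_force: [0.9, -0.5, 0.4]
width: 0.0854
gripper_force: 0.0
```

arm_command:
  increments: [-0.04, 0.032, 0, 0, -0.04, 0.032, 0, 0, -0.04, 0.032, 0, 0, -0.04, 0.032, 0, 0, -0.04, 0.032, 0, 0, -0.04, 0.032, 0, 0, -0.04, 0.032, 0, 0, -0.04, 0.032, 0, 0, -0.04, 0.032, 0, 0, -0.04, 0.032, 0, 0, -0.04, 0.032, 0, 0, -0.04, 0.032, 0, 0]

```text
time_s: 3.0
tcp_pos: [0.4528, 0.1351, 0.1966]
tool_rot: [180.0, -0.0, 74.1]
contact_force: [0.8, -0.3, 0.1]
width: 0.0854
gripper_force: 0.0
```

arm_command:
  increments: [-0.04, 0.032, 0, 0, -0.04, 0.032, 0, 0, -0.04, 0.032, 0, 0, -0.04, 0.032, 0, 0, 0, 0, 0, 0, 0, 0, 0, 0]

```text
time_s: 3.5
tcp_pos: [0.5123, -0.0082, 0.1965]
tool_rot: [179.9, 0.0, 73.7]
contact_force: [0.2, 0.3, -0.3]
width: 0.0853
gripper_force: 0.0
```

```bash
cat >> h.py <<'E'
def go(x,y,z,yaw):
    o=r.get_obs(); p=o["tcp_pos"]; yw=o["tool_rot"][2]; d=np.array([x,y,z])-p
    a=(yw-yaw+90)%180-90; t=np.radians(yaw)
    print("at",p.round(4),round(yw,1)," turn(norm)",round(a/180,4)," THEN shift x,y,z (norm)",((np.array([np.cos(t)*d[0]+np.sin(t)*d[1],np.sin(t)*d[0]-np.cos(t)*d[1],-d[2]]))/.75).round(4))
E
python3 - <<'E'
from h import *
im,P=cloud("wrist"); cv2.imwrite("pics/w1.png",im[:,:,::-1])
B=(.38,.64,-.14,.14)
print("cover");rects(im,P,B,(.064,.08));print("handle");rects(im,P,B,(.1,.115));print("base");rects(im,P,B,(.012,.024))
for t in("cover_grip","cover","clamp","mould_face"):print(t,[(np.round(q["xyz"],4).tolist(),round(q["score"],2)) for q in r.pinpoint("wrist",t)])
im=cv2.imread("pics/scene0.png")[:,:,::-1]; im,P=cloud("scene",im,np.load("pics/scene0.npy"))
print(im[234,402],im[170,330]); k=(np.abs(im.astype(int)-im[234,402].astype(int)).sum(-1)<50)
print("pad");rects(im,P,(.35,.64,.15,.45),(-.005,.012),k,300)
E
```

```text
cover
px [275. 182.] n 15522 centre mm 507.9 -3.8 size 80.2 160.2 long-axis yaw from x 74.0 z med 71.0 mean [509.7   2.3  71.1]
px [275. 116.] n 69 centre mm 525.2 56.2 size 9.1 9.5 long-axis yaw from x 164.0 z med 78.3 mean [525.3  56.5  78.3]
handle
px [274. 198.] n 1752 centre mm 507.8 -3.1 size 13.4 75.7 long-axis yaw from x 74.1 z med 105.7 mean [508.4  -1.6 105.6]
base
px [278. 136.] n 4973 centre mm 508.0 -3.1 size 110.2 199.6 long-axis yaw from x 74.1 z med 17.0 mean [521.6  34.6  17.1]
cover_grip [([0.5091, -0.0039, 0.096], 0.92), ([0.7228, 0.0603, -0.0008], 0.61), ([0.3362, 0.0735, 0.0262], 0.56)]
cover [([0.5052, -0.0038, 0.0629], 0.79), ([0.3361, 0.0713, 0.0026], 0.76)]
clamp []
mould_face []
[116  72  46] [155 101  59]
pad
px [403. 235.] n 3995 centre mm 497.8 299.0 size 176.1 206.0 long-axis yaw from x 86.1 z med 3.0 mean [506.8 298.6   2.9]
```

View pics/w1.png

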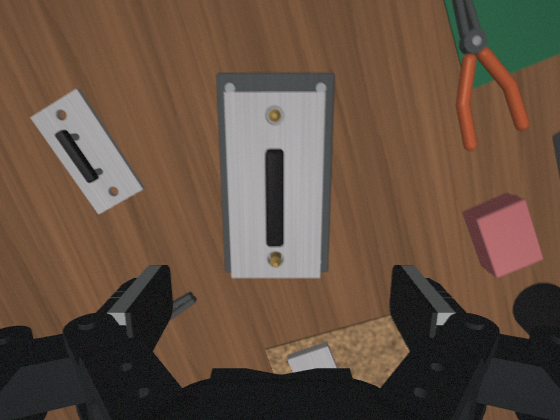

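The wrist view shows the cover centred at (275,185), both brass pins at (275,116) and (275,259), and the bar at (274,198). The cover centre comes out at about (0.508, -0.0037) with yaw 74. I'll correct for that, descend and grip.

arm_command:
  increments: [0.004, -0.0067, 0.01, 0, 0, 0, 0.03, 0, 0, 0, 0.03, 0, 0, 0, 0.03, 0, 0, 0, 0.03, 0, 0, 0, 0.024, 0, 0, 0, 0, 0, 0, 0, 0, 0]

```text
time_s: 4.42
tcp_pos: [0.5069, 0.0002, 0.0805]
tool_rot: [-179.9, 0.0, 74.2]
contact_force: [-0.1, -0.1, 0.1]
width: 0.0855
gripper_force: 0.0
```

arm_command:
  increments: [0, 0, 0, 0, 0, 0, 0, 0, 0, 0, 0, 0, 0, 0, 0, 0, 0, 0, 0, 0, 0, 0, 0, 0, 0, 0, 0, 0, 0, 0, 0, 0, 0, 0, 0, 0]
  hand: 0
  newtons: 60

```text
time_s: 5.17
tcp_pos: [0.5076, -0.0009, 0.0809]
tool_rot: [-180.0, -0.0, 74.1]
contact_force: [0.3, 0.6, -0.1]
width: -0.0002
gripper_force: 0.0
```

```bash
python3 - <<'E'
from h import *
ims=[r.get_image(n)[0] for n in("side","scene","wrist")]
a=cv2.resize(ims[0][170:280,200:340],(400,314),interpolation=2);b=cv2.resize(ims[1][130:270,200:340],(314,314),interpolation=2)
c=cv2.resize(ims[2],(380,285))
o=np.zeros((600,720,3),np.uint8);o[:314,:400]=a;o[:314,404:718]=b;o[314:599,:380]=c
cv2.imwrite("pics/k.png",o[:,:,::-1]); print(r.get_obs()["width"],r.get_obs()["contact_force"],r.get_obs()["gripper_force"])
E
```

```text
1.2812842617564089e-05 [ 0.26400042 -0.31077004 -0.3635212 ] 0.0
```

View pics/k.png

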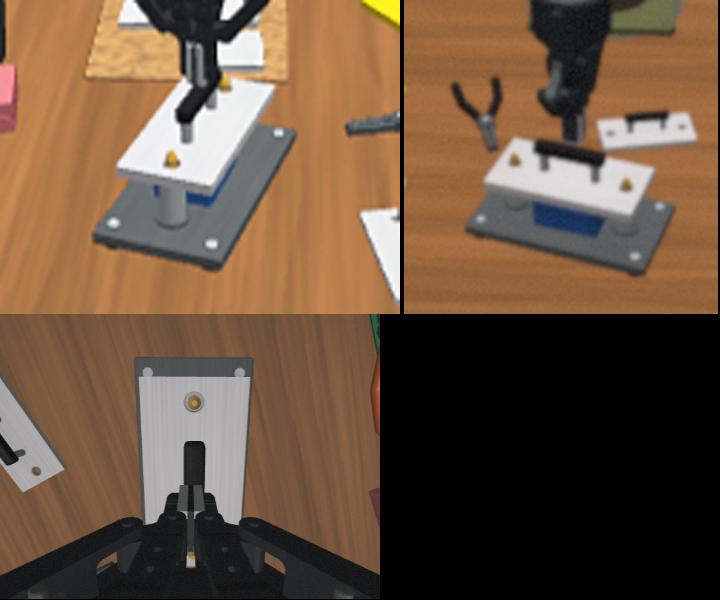

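The side and scene crops show the shut fingertips above the bar and toward the robot side of it, not around it. I'll measure the tips in 3D.

```bash
python3 - <<'E'
from h import *
o=r.get_obs();print(o["tcp_pos"].round(4),o["tool_rot"].round(2),o["joint_positions"].round(2))
for n in("side","scene"):
    im,P=cloud(n)
    k=(np.abs(P[...,0]-.5)<.1)&(np.abs(P[...,1])<.1)&(P[...,2]>.085)&(P[...,2]<.2)
    for z in np.arange(.085,.2,.008):
        q=P[k&(np.abs(P[...,2]-z-.004)<.004)]
        if len(q): print(n,round(z,3),len(q),"min",(np.nanmin(q,0)*1000).round(),"max",(np.nanmax(q,0)*1000).round(),"med",(np.median(q,0)*1000).round())
E
```

```text
[ 0.5076 -0.0008  0.0809] [-180.     -0.     74.08] [ -7.52  41.78   3.95 116.12  -6.96  22.31 -14.05]
side 0.085 13 min [495. -32.  85.] max [523.  32.  93.] med [513.  26.  91.]
side 0.093 48 min [495. -32.  93.] max [525.  34. 101.] med [510.  20.  97.]
side 0.101 76 min [495. -34. 101.] max [525.  35. 106.] med [512.  10. 104.]
side 0.109 5 min [503.   8. 115.] max [517.  13. 117.] med [508.  10. 116.]
side 0.117 32 min [497.   1. 117.] max [522.  16. 125.] med [510.  10. 122.]
side 0.125 38 min [495.   1. 125.] max [522.  14. 133.] med [508.   9. 129.]
side 0.133 40 min [495.   1. 133.] max [522.  15. 140.] med [506.   8. 137.]
side 0.141 39 min [494.   2. 141.] max [522.  15. 149.] med [507.  10. 145.]
side 0.149 35 min [494.   1. 149.] max [528.  16. 157.] med [510.  10. 153.]
side 0.157 84 min [482.  -6. 157.] max [544.  21. 165.] med [512.  11. 161.]
side 0.165 124 min [476. -19. 165.] max [551.  24. 173.] med [514.   8. 169.]
side 0.173 109 min [469. -19. 173.] max [554.  24. 181.] med [514.   6. 177.]
side 0.181 122 min [462. -22. 181.] max [564.  26. 189.] med [518.  12. 
[... 630 characters left out ...]
cene 0.133 29 min [508. -12. 133.] max [525.  10. 140.] med [520.   2. 137.]
scene 0.141 33 min [509. -12. 141.] max [526.  10. 149.] med [521.  -1. 145.]
scene 0.149 10 min [505. -12. 149.] max [524.  12. 156.] med [517.   7. 151.]
scene 0.157 35 min [486. -21. 159.] max [542.  17. 165.] med [515.   7. 163.]
scene 0.165 48 min [481. -24. 165.] max [547.  19. 173.] med [527.   3. 169.]
scene 0.173 37 min [473. -23. 173.] max [553.  21. 181.] med [528.   2. 177.]
scene 0.181 72 min [468. -26. 181.] max [560.  23. 189.] med [526.   3. 185.]
scene 0.189 67 min [458. -28. 190.] max [565.  25. 197.] med [529.  10. 194.]
scene 0.197 24 min [459. -29. 197.] max [570.  25. 200.] med [536.  -1. 198.]
```

Both cameras put the real fingertips at z≈0.116 while the reported TCP is 0.081. So the true tip is about 35 mm behind the reported TCP, with no lateral error. The camera heights are confirmed by the plate and bar (71 and 105.5 mm). I'll open, go down 35 mm and grip.

arm_command:
  increments: [0, 0, 0, 0, 0, 0, 0, 0, 0, 0, 0, 0, 0, 0, 0, 0, 0, 0, 0, 0, 0, 0, 0, 0, 0, 0, 0, 0, 0, 0, 0, 0]
  hand: 1

```text
time_s: 6.08
tcp_pos: [0.5076, -0.0009, 0.0809]
tool_rot: [180.0, -0.0, 74.1]
contact_force: [0.8, -0.8, -0.7]
width: 0.0856
gripper_force: 0.0
```

arm_command:
  increments: [-0.003, 0.001, 0.01, 0, 0, 0, 0.01, 0, 0, 0, 0.01, 0, 0, 0, 0.01, 0, 0, 0, 0.006, 0, 0, 0, 0, 0, 0, 0, 0, 0]

```text
time_s: 6.67
tcp_pos: [0.5074, -0.0032, 0.0459]
tool_rot: [-179.9, 0.0, 74.1]
contact_force: [0.2, -0.4, 0.6]
width: 0.0852
gripper_force: 0.0
```

arm_command:
  increments: [0, 0, 0, 0, 0, 0, 0, 0, 0, 0, 0, 0, 0, 0, 0, 0, 0, 0, 0, 0, 0, 0, 0, 0, 0, 0, 0, 0, 0, 0, 0, 0, 0, 0, 0, 0]
  hand: 0
  newtons: 60

```text
time_s: 7.42
tcp_pos: [0.5082, -0.0033, 0.0466]
tool_rot: [179.9, -0.0, 74.1]
contact_force: [-0.1, -0.1, 2.5]
width: 0.0129
gripper_force: 60.0
```

Gripped: 13 mm wide at 60 N. I'll lift it off the pins.

arm_command:
  increments: [0, 0, -0.005, 0, 0, 0, -0.01, 0, 0, 0, -0.01, 0, 0, 0, -0.01, 0, 0, 0, -0.015, 0, 0, 0, -0.015, 0, 0, 0, -0.015, 0, 0, 0, 0, 0]

```text
time_s: 8.08
tcp_pos: [0.5089, -0.0033, 0.1086]
tool_rot: [179.8, -0.1, 74.1]
contact_force: [1.1, -0.5, -3.5]
width: 0.0128
gripper_force: 59.2
```

arm_command:
  increments: [0.0381, -0.0123, 0, 0, 0.0381, -0.0123, 0, 0, 0.0381, -0.0123, 0, 0, 0.0381, -0.0123, 0, 0, 0.0381, -0.0123, 0, 0, 0.0381, -0.0123, 0, 0, 0.0381, -0.0123, 0, 0, 0.0381, -0.0123, 0, 0, 0.0381, -0.0123, 0, 0, 0.0381, -0.0123, 0, 0, 0, 0, 0, -0.0333, 0, 0, 0, -0.0333]

```text
time_s: 9.08
tcp_pos: [0.4957, 0.3004, 0.1058]
tool_rot: [-179.9, -0.1, 86.7]
contact_force: [0.3, -1.1, -3.4]
width: 0.0129
gripper_force: 59.2
```

```bash
python3 - <<'E'
from h import *
o=r.get_obs();print(o["tcp_pos"].round(4),o["tool_rot"].round(1),o["width"],o["contact_force"].round(1))
ims=[]
for n in("scene","side"):
    im,P=cloud(n); ims.append(im)
    hsv=cv2.cvtColor(im,cv2.COLOR_RGB2HSV)
    k=(np.abs(im.astype(int)-[116,72,46]).sum(-1)<45)
    rects(im,P,(.35,.64,.15,.45),(-.005,.012),k,200)
    print("mould");rects(im,P,(.42,.6,-.1,.1),(.04,.07),(im[...,2]>im[...,0]+40)&(hsv[...,1]>100),60)
    print("collar/fill?");rects(im,P,(.42,.6,-.1,.1),(.045,.09),None,20)
    for t in("mould_face","pad","clamp"):print(t,[(np.round(q["xyz"],4).tolist(),round(q["score"],2)) for q in r.pinpoint(n,t)])
a=np.hstack([cv2.resize(ims[0][140:280,210:470],(400,215)),cv2.resize(ims[1][160:390,180:320],(365,600))[:215]]) 
o=np.zeros((600,770,3),np.uint8);o[:215,:400]=a[:,:400];o[:600,404:769]=cv2.resize(ims[1][160:390,180:320],(365,600))
cv2.imwrite("pics/p.png",o[:,:,::-1])
E
```

```text
[0.4957 0.3004 0.1058] [-1.799e+02 -1.000e-01  8.670e+01] 0.01293065038629588 [ 0.3 -1.1 -3.4]
px [402. 235.] n 3915 centre mm 498.5 298.3 size 173.7 203.5 long-axis yaw from x 85.5 z med 3.0 mean [506.9 298.    3. ]
mould
px [274. 217.] n 549 centre mm 514.1 -4.1 size 57.5 70.5 long-axis yaw from x 75.7 z med 53.4 mean [520.5  -4.2  52. ]
collar/fill?
px [249. 207.] n 104 centre mm 495.3 -66.7 size 19.4 19.9 long-axis yaw from x 95.0 z med 60.6 mean [497.7 -66.1  61.2]
px [274. 217.] n 497 centre mm 513.9 -4.5 size 57.5 69.7 long-axis yaw from x 75.1 z med 53.6 mean [518.8  -4.3  53.1]
px [299. 219.] n 112 centre mm 529.5 52.6 size 19.1 20.9 long-axis yaw from x 88.0 z med 60.8 mean [532.5  52.8  61. ]
mould_face [([0.5051, -0.0066, 0.0556], 0.87)]
pad [([0.4992, 0.2959, 0.0048], 0.85)]
clamp [([0.511, -0.0089, -0.0063], 0.6), ([0.4926, -0.3398, 0.0049], 0.25)]
px [263. 344.] n 6075 centre mm 499.9 297.4 size 159.8 206.2 long-axis yaw from x 85.5 z med 1.7 mean [496.  326.    1.7]
mould
collar/fill?
mould_face []
pad [([0.5004, 0.2986, -0.0033], 0.78), ([0.493, 0.2939, 0.1634], 0.61)]
clamp [([0.5082, -0.0066, 0.0024], 0.59)]
```

View pics/p.png

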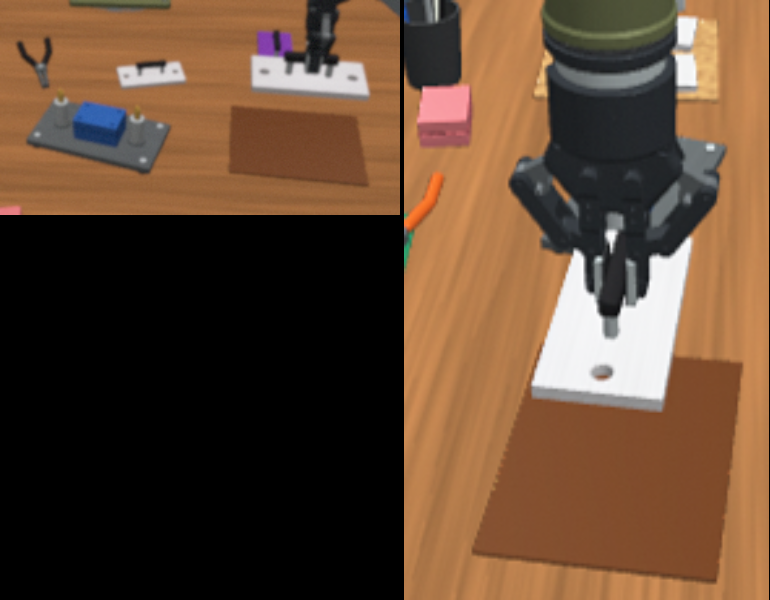

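The cover hangs level over the pad (pad centre (0.499, 0.298), long axis 85.5°). The blue mould shows between the collars at z≈54 mm. I'll lower the cover and let go.

arm_command:
  increments: [0.0, 0.004, 0.02, 0, 0, 0, 0.03, 0, 0, 0, 0.03, 0, 0, 0, 0.03, 0, 0, 0, 0.02, 0, 0, 0, 0.012, 0, 0, 0, 0.008, 0, 0, 0, 0.005, 0, 0, 0, 0, 0, 0, 0, 0, 0]

```text
time_s: 10.32
tcp_pos: [0.5009, 0.2969, -0.0092]
tool_rot: [179.9, -0.0, 86.1]
contact_force: [0.2, -0.7, -3.1]
width: 0.0127
gripper_force: 59.2
```

arm_command:
  increments: [0, 0, 0.0015, 0, 0, 0, 0.001, 0, 0, 0, 0, 0, 0, 0, 0, 0]

```text
time_s: 10.65
tcp_pos: [0.5012, 0.297, -0.0109]
tool_rot: [179.9, -0.1, 86.1]
contact_force: [0.7, 0.7, 1.5]
width: 0.0129
gripper_force: 60.0
```

arm_command:
  increments: [0, 0, 0, 0, 0, 0, 0, 0, 0, 0, 0, 0, 0, 0, 0, 0, 0, 0, 0, 0, 0, 0, 0, 0, 0, 0, 0, 0, 0, 0, 0, 0]
  hand: 1

```text
time_s: 11.32
tcp_pos: [0.5003, 0.2966, -0.0118]
tool_rot: [-180.0, -0.0, 86.1]
contact_force: [-0.3, -0.3, 0.0]
width: 0.0849
gripper_force: 0.0
```

arm_command:
  increments: [0, 0, -0.02, 0, 0, 0, -0.05, 0, 0, 0, -0.05, 0, 0, 0, -0.05, 0, 0, 0, -0.05, 0, 0, 0, -0.05, 0, 0, 0, -0.03, 0, 0, 0, 0, 0]

```text
time_s: 11.98
tcp_pos: [0.5037, 0.2983, 0.2189]
tool_rot: [179.5, -0.4, 86.0]
contact_force: [-0.0, 0.6, -1.1]
width: 0.0854
gripper_force: 0.0
```

arm_command:
  increments: [-0.0401, 0.0034, 0.0025, 0, -0.0401, 0.0034, 0.0025, 0, -0.0401, 0.0034, 0.0025, 0, -0.0401, 0.0034, 0.0025, 0, -0.0401, 0.0034, 0.0025, 0, -0.0401, 0.0034, 0.0025, 0, -0.0401, 0.0034, 0.0025, 0, -0.0401, 0.0034, 0.0025, 0, -0.0401, 0.0034, 0.0025, 0, -0.0401, 0.0034, 0.0025, 0, 0, 0, 0, 0.0333, 0, 0, 0, 0.0333]

```text
time_s: 12.98
tcp_pos: [0.5044, -0.0084, 0.1939]
tool_rot: [-179.9, 0.1, 73.5]
contact_force: [0.6, 0.7, 1.2]
width: 0.0854
gripper_force: 0.0
```

arm_command:
  increments: [0, 0, 0, 0, 0, 0, 0, 0, 0, 0, 0, 0]

```text
time_s: 13.23
tcp_pos: [0.5049, -0.0046, 0.1942]
tool_rot: [-180.0, 0.0, 74.3]
contact_force: [0.7, -0.2, -0.3]
width: 0.0853
gripper_force: 0.0
```

```bash
python3 - <<'E'
from h import *
B=(.40,.62,-.12,.12)
for i in range(2):
    im,P=cloud("wrist"); hsv=cv2.cvtColor(im,cv2.COLOR_RGB2HSV)
    print("mould");rects(im,P,B,(.035,.075),(im[...,2]>im[...,0].astype(int)+40)&(hsv[...,1]>100),100)
    print("collar");rects(im,P,B,(.057,.067),hsv[...,1]<70,100)
    print("base");rects(im,P,B,(.012,.024),None,200)
cv2.imwrite("pics/w2.png",im[:,:,::-1]); go(.4905,-.243,.2,95)
im,P=cloud("scene")
hsv=cv2.cvtColor(im,cv2.COLOR_RGB2HSV); m=(hsv[...,1]<45)&(hsv[...,2]>110)
print("cover");rects(im,P,(.35,.64,.15,.45),(.008,.025),m)
E
```

```text
mould
px [288. 184.] n 4335 centre mm 512.6 -3.8 size 49.8 70.0 long-axis yaw from x 75.3 z med 53.9 mean [512.9  -2.4  53.8]
collar
px [286. 118.] n 408 centre mm 526.2 53.4 size 20.2 20.8 long-axis yaw from x 28.7 z med 61.3 mean [526.1  53.6  61.3]
px [284. 255.] n 288 centre mm 492.2 -64.8 size 20.1 21.1 long-axis yaw from x 163.9 z med 61.1 mean [492.3 -62.5  61. ]
base
px [284. 168.] n 16527 centre mm 508.9 -6.2 size 110.5 200.6 long-axis yaw from x 73.9 z med 17.3 mean [511.2   5.4  17.4]
mould
px [288. 184.] n 4335 centre mm 512.5 -3.9 size 49.8 70.2 long-axis yaw from x 75.4 z med 53.9 mean [512.8  -2.4  53.8]
collar
px [286. 118.] n 405 centre mm 526.3 53.4 size 20.2 20.8 long-axis yaw from x 28.9 z med 61.3 mean [526.1  53.5  61.3]
px [284. 255.] n 283 centre mm 491.8 -64.6 size 20.1 20.2 long-axis yaw from x 163.9 z med 61.2 mean [492.3 -62.7  60.9]
base
px [283. 168.] n 16508 centre mm 508.9 -6.3 size 110.2 200.3 long-axis yaw from x 73.7 z med 17.3 mean [511.1   5.2  17.4]
at [ 0.505  -0.0046  0.1944] 74.2  turn(norm) -0.1154  THEN shift x,y,z (norm) [-0.315  -0.047  -0.0075]
cover
px [401. 233.] n 1394 centre mm 503.3 294.2 size 88.0 159.1 long-axis yaw from x 85.9 z med 13.0 mean [511.1 293.   13. ]
```

View pics/w2.png

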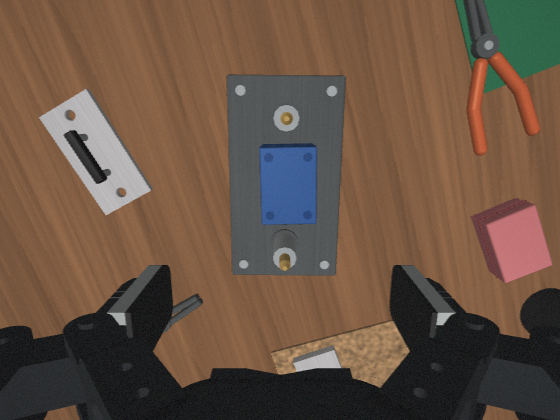

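The wrist view shows the mould at (288,184), with pins at (286,118) and (285,258). The mould face is 7.4 mm below the collar tops, so one plate rises 2.6 mm. The mould centre is about (0.512, -0.003). Next is the nearest filler.

arm_command:
  increments: [0, 0, 0, -0.029, 0, 0, 0, -0.029, 0, 0, 0, -0.029, 0, 0, 0, -0.029, -0.0394, -0.0059, 0, 0, -0.0394, -0.0059, 0, 0, -0.0394, -0.0059, 0, 0, -0.0394, -0.0059, 0, 0, -0.0394, -0.0059, 0, 0, -0.0394, -0.0059, 0, 0, -0.0394, -0.0059, 0, 0, -0.0394, -0.0059, 0, 0]

```text
time_s: 14.38
tcp_pos: [0.4901, -0.245, 0.1945]
tool_rot: [180.0, -0.0, 95.0]
contact_force: [-0.3, -0.2, 0.5]
width: 0.085
gripper_force: 0.0
```

arm_command:
  increments: [0, 0, 0, 0, 0, 0, 0, 0, 0, 0, 0, 0]

```text
time_s: 14.63
tcp_pos: [0.4904, -0.2428, 0.1943]
tool_rot: [-180.0, -0.1, 95.0]
contact_force: [-0.7, 0.6, 0.1]
width: 0.0856
gripper_force: 0.0
```

```bash
python3 - <<'E'
from h import *
im,P=cloud("wrist"); hsv=cv2.cvtColor(im,cv2.COLOR_RGB2HSV); m=(hsv[...,1]<45)&(hsv[...,2]>110)
rects(im,P,(.38,.7,-.45,-.15),(.008,.02),m,100)
print([(np.round(q["xyz"],4).tolist(),round(q["score"],2)) for q in r.pinpoint("wrist","filler1_c")])
cv2.imwrite("pics/w3.png",im[:,:,::-1]); go(.4905,-.243,-.031,95)
E
```

```text
px [279. 181.] n 3412 centre mm 489.3 -243.3 size 49.7 69.3 long-axis yaw from x 95.0 z med 13.2 mean [ 489.2 -242.3   13.2]
px [368. 268.] n 2809 centre mm 591.8 -328.5 size 50.0 70.0 long-axis yaw from x 88.5 z med 13.2 mean [ 591.6 -327.2   13.2]
px [275. 270.] n 2785 centre mm 493.8 -339.4 size 49.7 70.0 long-axis yaw from x 86.4 z med 13.2 mean [ 493.8 -338.3   13.2]
[([0.4924, -0.3396, 0.0127], 0.93), ([0.59, -0.3287, 0.0053], 0.21)]
at [ 0.4907 -0.2419  0.1944] 95.1  turn(norm) 0.0007  THEN shift x,y,z (norm) [-0.0015 -0.0004  0.3006]
```

arm_command:
  increments: [0, -0.0013, 0.03, 0, 0, 0, 0.03, 0, 0, 0, 0.03, 0, 0, 0, 0.03, 0, 0, 0, 0.03, 0, 0, 0, 0.03, 0, 0, 0, 0.03, 0, 0, 0, 0.01, 0, 0, 0, 0, 0, 0, 0, 0, 0]
  hand: 0.72

```text
time_s: 15.57
tcp_pos: [0.4898, -0.2431, 0.0299]
tool_rot: [180.0, -0.0, 95.0]
contact_force: [0.8, 0.5, 0.2]
width: 0.0616
gripper_force: 0.0
```

```bash
python3 - <<'E'
from h import *
o=r.get_obs();print(o["tcp_pos"].round(4),o["width"])
for n in("side","scene"):
    im,P=cloud(n)
    k=(np.abs(P[...,0]-.49)<.075)&(np.abs(P[...,1]+.243)<.04)&(P[...,2]>.02)&(P[...,2]<.2)
    for z in np.arange(.02,.11,.004):
        q=P[k&(np.abs(P[...,2]-z-.002)<.002)]
        if len(q): print(n,round(z,3),len(q),"min",(np.nanmin(q,0)*1000).round(),"max",(np.nanmax(q,0)*1000).round())
E
```

```text
[ 0.4898 -0.2431  0.0299] 0.06155355066666351
side 0.064 1 min [ 458. -238.   67.] max [ 458. -238.   67.]
side 0.068 5 min [ 455. -252.   68.] max [ 527. -228.   70.]
side 0.072 15 min [ 452. -252.   72.] max [ 533. -226.   76.]
side 0.076 7 min [ 450. -252.   77.] max [ 533. -228.   79.]
side 0.08 16 min [ 447. -241.   80.] max [ 533. -226.   83.]
side 0.084 13 min [ 447. -241.   84.] max [ 533. -229.   88.]
side 0.088 15 min [ 447. -240.   88.] max [ 533. -222.   92.]
side 0.092 12 min [ 447. -240.   92.] max [ 533. -228.   96.]
side 0.096 14 min [ 447. -241.   97.] max [ 533. -225.  100.]
side 0.1 14 min [ 447. -240.  100.] max [ 533. -229.  104.]
side 0.104 12 min [ 445. -242.  104.] max [ 538. -227.  107.]
side 0.108 19 min [ 439. -247.  108.] max [ 549. -223.  112.]
scene 0.068 8 min [ 460. -250.   71.] max [ 528. -233.   72.]
scene 0.072 14 min [ 460. -251.   72.] max [ 530. -235.   76.]
scene 0.076 20 min [ 458. -252.   76.] max [ 534. -230.   80.]
scene 0.08 19 min [ 456. -252.   80.] max [ 538. -230.   84.]
scene 0.084 28 min [ 457. -251.   84.] max [ 537. -231.   88.]
scene 0.088 21 min [ 455. -251.   88.] max [ 539. -229.   92.]
scene 0.092 15 min [ 461. -246.   92.] max [ 538. -230.   96.]
scene 0.096 24 min [ 456. -251.   96.] max [ 538. -231.  100.]
scene 0.1 24 min [ 456. -257.  100.] max [ 539. -230.  104.]
scene 0.104 12 min [ 452. -255.  104.] max [ 537. -232.  108.]
scene 0.108 7 min [ 453. -242.  108.] max [ 531. -229.  111.]
```

At 62 mm opening the tips are 40 mm above the reported TCP, so at 50 mm about 39. I'll descend to TCP z = -0.034, which puts the tips at about 5 mm, and grip.

arm_command:
  increments: [0, 0, 0.02, 0, 0, 0, 0.02, 0, 0, 0, 0.02, 0, 0, 0, 0.015, 0, 0, 0, 0.01, 0, 0, 0, 0, 0, 0, 0, 0, 0]

```text
time_s: 16.25
tcp_pos: [0.4896, -0.2439, -0.0339]
tool_rot: [180.0, 0.0, 95.0]
contact_force: [0.5, -0.5, -0.3]
width: 0.0614
gripper_force: 0.0
```

arm_command:
  increments: [0, 0, 0, 0, 0, 0, 0, 0, 0, 0, 0, 0, 0, 0, 0, 0, 0, 0, 0, 0]
  hand: 0
  newtons: 40

```text
time_s: 16.67
tcp_pos: [0.4899, -0.2441, -0.0332]
tool_rot: [179.9, 0.0, 95.0]
contact_force: [-0.4, 0.3, 7.6]
width: 0.0488
gripper_force: 42.2
```

arm_command:
  increments: [0, 0, -0.005, 0, 0, 0, -0.01, 0, 0, 0, -0.02, 0, 0, 0, -0.03, 0, 0, 0, -0.04, 0, 0, 0, -0.04, 0, 0, 0, -0.03, 0, 0, 0, 0, 0, 0, 0, 0, 0]

```text
time_s: 17.42
tcp_pos: [0.4903, -0.2442, 0.0986]
tool_rot: [179.8, 0.1, 95.0]
contact_force: [-0.1, -0.1, -0.9]
width: 0.0489
gripper_force: 41.6
```

```bash
python3 - <<'E'
from h import *
go(.512,-.003,.100,74.4)
im,P=cloud("scene"); hsv=cv2.cvtColor(im,cv2.COLOR_RGB2HSV); m=(hsv[...,1]<45)&(hsv[...,2]>110)
rects(im,P,(.38,.7,-.45,-.15),(.008,.02),m,100); print("held");rects(im,P,(.4,.6,-.33,-.15),(.1,.16),m,50)
E
```

```text
at [ 0.4903 -0.2442  0.0986] 95.0  turn(norm) 0.1142  THEN shift x,y,z (norm) [ 0.3175 -0.0586 -0.0018]
px [140. 218.] n 399 centre mm 495.7 -340.7 size 55.0 71.5 long-axis yaw from x 85.9 z med 13.4 mean [ 497.7 -339.6   13.4]
px [132. 246.] n 493 centre mm 593.0 -330.4 size 53.3 72.6 long-axis yaw from x 87.7 z med 13.6 mean [ 595.4 -328.8   13.4]
held
px [178. 174.] n 196 centre mm 490.6 -223.7 size 32.5 61.8 long-axis yaw from x 15.7 z med 145.4 mean [ 492.2 -225.3  145.4]
px [158. 178.] n 72 centre mm 506.8 -269.6 size 18.2 42.8 long-axis yaw from x 23.2 z med 145.3 mean [ 509.  -267.7  145. ]
```

Plate held (48.9 mm, 42 N), and its top height matches. I'll carry it over the mould.

arm_command:
  increments: [0, 0, 0, 0.0288, 0, 0, 0, 0.0288, 0, 0, 0, 0.0288, 0, 0, 0, 0.0288, 0.0396, -0.0073, 0, 0, 0.0396, -0.0073, 0, 0, 0.0396, -0.0073, 0, 0, 0.0396, -0.0073, 0, 0, 0.0396, -0.0073, 0, 0, 0.0396, -0.0073, 0, 0, 0.0396, -0.0073, 0, 0, 0.0396, -0.0073, 0, 0]

```text
time_s: 18.47
tcp_pos: [0.5105, -0.0018, 0.0956]
tool_rot: [-179.8, 0.1, 74.2]
contact_force: [0.7, -0.3, -1.7]
width: 0.0489
gripper_force: 41.6
```

arm_command:
  increments: [0, 0, 0.01, 0, 0, 0, 0.01, 0, 0, 0, 0, 0, 0, 0, 0, 0]

```text
time_s: 18.8
tcp_pos: [0.5105, -0.0051, 0.081]
tool_rot: [-179.9, 0.1, 74.1]
contact_force: [1.2, -0.7, -0.4]
width: 0.0486
gripper_force: 41.6
```

```bash
python3 - <<'E'
from h import *
r.get_image("scene"); go(.5126,-.004,.0185,74.3)
B=(.42,.6,-.1,.1)
for n in("scene","side"):
    im,P=cloud(n); hsv=cv2.cvtColor(im,cv2.COLOR_RGB2HSV); m=(hsv[...,1]<45)&(hsv[...,2]>110)
    print("held");rects(im,P,(.4,.62,-.1,.1),(.118,.136),m,50)
    print("mould");rects(im,P,B,(.035,.075),(im[...,2]>im[...,0].astype(int)+40)&(hsv[...,1]>100),100)
E
```

```text
at [ 0.5111 -0.0052  0.0815] 74.1  turn(norm) -0.0013  THEN shift x,y,z (norm) [0.0021 0.0015 0.0839]
held
px [281. 191.] n 248 centre mm 517.6 10.4 size 41.2 56.3 long-axis yaw from x 171.1 z med 127.8 mean [517.7  12.2 127.6]
px [260. 192.] n 55 centre mm 522.4 -32.8 size 18.5 22.2 long-axis yaw from x 66.9 z med 127.8 mean [524.1 -35.2 127.3]
mould
px [274. 218.] n 596 centre mm 514.5 -4.8 size 57.5 71.3 long-axis yaw from x 76.6 z med 53.2 mean [521.7  -4.4  50.8]
held
px [266. 195.] n 377 centre mm 510.7 -1.5 size 60.4 74.2 long-axis yaw from x 65.6 z med 126.0 mean [515.2   5.2 125.7]
mould
px [269. 222.] n 432 centre mm 509.3 -11.9 size 51.7 95.3 long-axis yaw from x 74.2 z med 51.5 mean [509.2   3.3  49.7]
```

arm_command:
  increments: [0.0021, 0.0015, 0.02, -0.0013, 0, 0, 0.02, 0, 0, 0, 0.02, 0, 0, 0, 0.012, 0, 0, 0, 0.008, 0, 0, 0, 0.003, 0, 0, 0, 0, 0, 0, 0, 0, 0, 0, 0, 0, 0]

```text
time_s: 19.7
tcp_pos: [0.5139, -0.0021, 0.0204]
tool_rot: [179.9, -0.0, 74.5]
contact_force: [0.0, 0.1, -0.4]
width: 0.0489
gripper_force: 41.6
```

```bash
python3 - <<'E'
from h import *
go(.5126,-.004,.017,74.3); print(r.get_obs()["contact_force"])
o=[]
for n,(a,b,c,d) in(("scene",(165,255,225,325)),("side",(180,270,220,320))):
    o.append(cv2.resize(r.get_image(n)[0][a:b,c:d],(400,360),interpolation=2))
cv2.imwrite("pics/f.png",np.hstack(o)[:,:,::-1])
E
```

```text
at [ 0.5139 -0.0021  0.0204] 74.5  turn(norm) 0.0009  THEN shift x,y,z (norm) [-0.0029 -0.0009  0.0045]
[ 0.02604768  0.07274315 -0.38564687]
```

View pics/f.png

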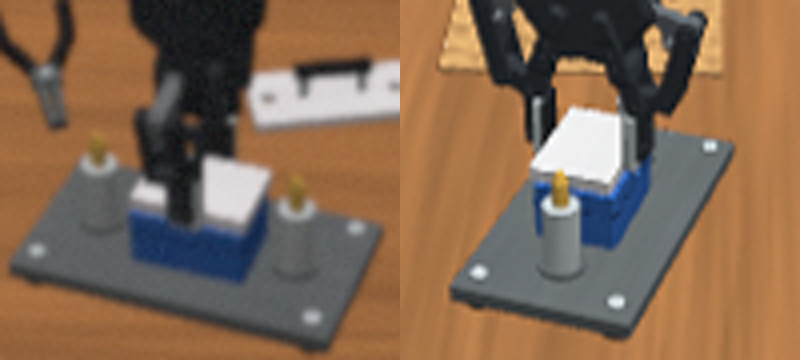

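The plate sits squarely over the mould just above contact, with its edges flush at (130–270, 200) in the left crop. I'll lower it to contact.

arm_command:
  increments: [-0.0015, -0.0005, 0.0015, 0.0005, 0, 0, 0.0015, 0, 0, 0, 0.001, 0, 0, 0, 0, 0, 0, 0, 0, 0, 0, 0, 0, 0]

```text
time_s: 20.3
tcp_pos: [0.5127, -0.0032, 0.0172]
tool_rot: [180.0, -0.0, 74.4]
contact_force: [-0.5, -0.1, 5.7]
width: 0.0488
gripper_force: 42.3
```

Contact at 5.7 N. I'll release, retreat straight up and check from the wrist camera.

arm_command:
  increments: [0, 0, 0, 0, 0, 0, 0, 0, 0, 0, 0, 0, 0, 0, 0, 0]
  hand: 0.75

```text
time_s: 20.63
tcp_pos: [0.5127, -0.0029, 0.0167]
tool_rot: [-180.0, -0.0, 74.4]
contact_force: [0.6, -0.0, 0.9]
width: 0.0642
gripper_force: 0.0
```

arm_command:
  increments: [0, 0, -0.01, 0, 0, 0, -0.03, 0, 0, 0, -0.04, 0, 0, 0, -0.05, 0, 0, 0, -0.05, 0, 0, 0, -0.05, 0, 0, 0, -0.01, 0, 0, 0, 0, 0, 0, 0, 0, 0, 0, 0, 0, 0]
  hand: 1

```text
time_s: 21.47
tcp_pos: [0.5114, -0.0028, 0.1955]
tool_rot: [-179.8, 0.0, 74.4]
contact_force: [0.7, 0.3, -0.3]
width: 0.0857
gripper_force: 0.0
```

```bash
python3 - <<'E'
from h import *
r.get_image("wrist"); B=(.40,.62,-.12,.12)
im,P=cloud("wrist"); hsv=cv2.cvtColor(im,cv2.COLOR_RGB2HSV)
print("filler");rects(im,P,B,(.057,.075),(hsv[...,1]<45)&(hsv[...,2]>110),100)
print("mould vis");rects(im,P,B,(.03,.075),(im[...,2]>im[...,0].astype(int)+40)&(hsv[...,1]>100),10)
print("base");rects(im,P,B,(.012,.024),None,200)
cv2.imwrite("pics/w4.png",im[60:300,180:400,::-1]); go(.5005,.2967,.10,86.1)
E
```

```text
filler
px [280. 122.] n 401 centre mm 526.3 53.3 size 20.7 20.8 long-axis yaw from x 60.1 z med 61.1 mean [526.4  53.4  61.1]
px [283. 190.] n 4534 centre mm 513.1 -3.6 size 50.0 69.4 long-axis yaw from x 74.3 z med 63.8 mean [513.4  -2.5  63.8]
px [278. 258.] n 242 centre mm 492.1 -65.0 size 18.9 21.2 long-axis yaw from x 156.9 z med 61.1 mean [492.4 -63.5  61.2]
mould vis
px [293. 148.] n 11 centre mm 531.9 26.8 size 0.2 6.4 long-axis yaw from x 164.8 z med 35.0 mean [531.8  26.8  37.6]
base
px [278. 170.] n 16027 centre mm 508.8 -6.2 size 110.3 200.0 long-axis yaw from x 73.8 z med 17.2 mean [511.4   5.9  17.3]
at [ 0.5113 -0.003   0.1952] 74.4  turn(norm) -0.0652  THEN shift x,y,z (norm) [ 0.3977 -0.0416  0.1269]
```

View pics/w4.png

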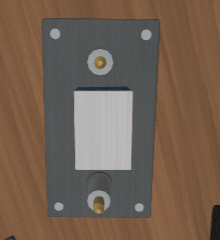

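The filler is at (513.1, -3.6), within 1 mm of the mould. Its top is 2.7 mm above the collars and it is square. Now for the cover.

arm_command:
  increments: [0, 0, 0, -0.0326, 0, 0, 0, -0.0326, 0.0398, -0.0042, 0, 0, 0.0398, -0.0042, 0, 0, 0.0398, -0.0042, 0, 0, 0.0398, -0.0042, 0, 0, 0.0398, -0.0042, 0, 0, 0.0398, -0.0042, 0, 0, 0.0398, -0.0042, 0, 0, 0.0398, -0.0042, 0, 0, 0.0398, -0.0042, 0, 0, 0.0398, -0.0042, 0, 0]

```text
time_s: 22.57
tcp_pos: [0.5005, 0.2979, 0.1952]
tool_rot: [-179.9, 0.1, 86.1]
contact_force: [-0.6, 0.0, 0.4]
width: 0.0853
gripper_force: 0.0
```

arm_command:
  increments: [0, 0, 0.03, 0, 0, 0, 0.03, 0, 0, 0, 0.03, 0, 0, 0, 0.03, 0, 0, 0, 0, 0, 0, 0, 0, 0]

```text
time_s: 23.07
tcp_pos: [0.5002, 0.296, 0.105]
tool_rot: [-179.8, 0.2, 86.1]
contact_force: [-0.4, 0.5, 1.1]
width: 0.0853
gripper_force: 0.0
```

```bash
python3 - <<'E'
from h import *
r.get_image("wrist"); B=(.40,.62,.15,.45)
im,P=cloud("wrist"); hsv=cv2.cvtColor(im,cv2.COLOR_RGB2HSV)
print("plate");rects(im,P,B,(.008,.02),None,200);print("bar");rects(im,P,B,(.04,.055),None,100)
go(.5005,.2967,-.0115,86.1)
E
```

```text
plate
px [281. 192.] n 18741 centre mm 502.7 294.7 size 80.3 160.1 long-axis yaw from x 86.0 z med 14.1 mean [503.2 302.2  14.1]
bar
px [281. 212.] n 2210 centre mm 502.9 295.3 size 13.6 75.1 long-axis yaw from x 85.7 z med 48.8 mean [502.8 297.4  48.6]
at [0.5021 0.297  0.1073] 86.1  turn(norm) -0.0001  THEN shift x,y,z (norm) [-0.0006 -0.0021  0.1585]
```

arm_command:
  increments: [-0.002, 0, 0.03, 0, 0, 0, 0.03, 0, 0, 0, 0.03, 0, 0, 0, 0.03, 0, 0, 0, 0.02, 0, 0, 0, 0.0125, 0, 0, 0, 0.005, 0, 0, 0, 0, 0, 0, 0, 0, 0]

```text
time_s: 23.92
tcp_pos: [0.5024, 0.2959, -0.0102]
tool_rot: [179.9, -0.1, 86.1]
contact_force: [-0.4, -0.4, 0.4]
width: 0.0854
gripper_force: 0.0
```

arm_command:
  increments: [0, 0, 0, 0, 0, 0, 0, 0, 0, 0, 0, 0, 0, 0, 0, 0, 0, 0, 0, 0, 0, 0, 0, 0, 0, 0, 0, 0, 0, 0, 0, 0]
  hand: 0
  newtons: 90

```text
time_s: 24.58
tcp_pos: [0.5015, 0.2955, -0.011]
tool_rot: [180.0, -0.0, 86.1]
contact_force: [-0.4, -0.8, 4.7]
width: 0.0124
gripper_force: 88.4
```

arm_command:
  increments: [0, 0, -0.005, 0, 0, 0, -0.015, 0, 0, 0, -0.025, 0, 0, 0, -0.035, 0, 0, 0, -0.035, 0, 0, 0, -0.03, 0, 0, 0, -0.016, 0, 0, 0, 0, 0]

```text
time_s: 25.25
tcp_pos: [0.5032, 0.2963, 0.1127]
tool_rot: [179.7, -0.2, 86.1]
contact_force: [1.2, 0.3, -3.2]
width: 0.0123
gripper_force: 88.0
```

arm_command:
  increments: [-0.04, 0.0036, 0, 0, -0.04, 0.0036, 0, 0, -0.04, 0.0036, 0, 0, -0.04, 0.0036, 0, 0, -0.04, 0.0036, 0, 0, -0.04, 0.0036, 0, 0, -0.04, 0.0036, 0, 0, -0.04, 0.0036, 0, 0, -0.04, 0.0036, 0, 0, -0.04, 0.0036, 0, 0, 0, 0, 0, 0.0336, 0, 0, 0, 0.0336]

```text
time_s: 26.25
tcp_pos: [0.507, -0.0092, 0.1088]
tool_rot: [-179.9, 0.1, 73.4]
contact_force: [-0.0, 0.7, -3.4]
width: 0.0123
gripper_force: 87.9
```

arm_command:
  increments: [0, 0, 0, 0, 0, 0, 0, 0, 0, 0, 0, 0]

```text
time_s: 26.5
tcp_pos: [0.5075, -0.005, 0.109]
tool_rot: [-179.9, 0.0, 74.2]
contact_force: [-0.3, 0.4, -2.2]
width: 0.0121
gripper_force: 87.9
```

```bash
python3 - <<'E'
from h import *
r.get_image("wrist"); B=(.38,.65,-.15,.15)
go(.5082,-.0053,.0775,74); print(r.get_obs()["contact_force"],r.get_obs()["width"])
for n in("wrist","scene","side"):
    im,P=cloud(n)
    print(n,"plate");rects(im,P,B,(.12,.145),None,300)
    print("base");rects(im,P,B,(.012,.024),None,200)
E
```

```text
at [ 0.5077 -0.0051  0.1091] 74.2  turn(norm) 0.0011  THEN shift x,y,z (norm) [-0.0001  0.0007  0.0421]
[-0.11844881 -0.19764284 -2.65205601] 0.012509115853608657
wrist plate
px [280. 172.] n 33868 centre mm 515.8 21.4 size 80.6 102.6 long-axis yaw from x 74.2 z med 133.3 mean [519.2  33.5 133.3]
base
px [282.  70.] n 2349 centre mm 535.4 85.0 size 10.4 110.1 long-axis yaw from x 163.8 z med 17.2 mean [535.   85.1  17.2]
scene plate
px [274. 190.] n 1530 centre mm 509.2 -6.8 size 86.7 161.2 long-axis yaw from x 74.0 z med 133.3 mean [521.2  -4.4 132.7]
base
px [275. 232.] n 1671 centre mm 511.4 -6.8 size 113.8 200.0 long-axis yaw from x 73.9 z med 17.3 mean [531.9  -2.1  17.5]
side plate
px [268. 196.] n 1171 centre mm 508.1 -4.4 size 81.5 163.8 long-axis yaw from x 74.2 z med 131.4 mean [508.1  19.6 130.8]
base
px [269. 241.] n 1419 centre mm 509.6 -3.2 size 111.6 205.1 long-axis yaw from x 73.5 z med 15.4 mean [506.4  28.2  15.5]
```

The plate sits about 1 mm short of the clamp in x and is otherwise aligned. I'll correct that, come down over the pins and engage them slowly.

arm_command:
  increments: [0, 0.0015, 0.015, 0.0008, 0, 0, 0.015, 0, 0, 0, 0.01, 0, 0, 0, 0.005, 0, 0, 0, 0, 0, 0, 0, 0, 0]

```text
time_s: 27.2
tcp_pos: [0.509, -0.006, 0.0757]
tool_rot: [-180.0, -0.0, 73.9]
contact_force: [0.3, -0.9, -2.9]
width: 0.0124
gripper_force: 87.9
```

arm_command:
  increments: [0, 0, 0.003, 0, 0, 0, 0.003, 0, 0, 0, 0.003, 0, 0, 0, 0.003, 0, 0, 0, 0, 0]

```text
time_s: 27.62
tcp_pos: [0.5088, -0.006, 0.0663]
tool_rot: [-180.0, 0.0, 73.9]
contact_force: [0.3, -0.7, -3.2]
width: 0.0122
gripper_force: 87.9
```

arm_command:
  increments: [0, 0, 0.003, 0, 0, 0, 0.003, 0, 0, 0, 0.003, 0, 0, 0, 0.003, 0, 0, 0, 0, 0, 0, 0, 0, 0]

```text
time_s: 28.12
tcp_pos: [0.5089, -0.006, 0.0575]
tool_rot: [-180.0, 0.0, 73.9]
contact_force: [0.4, 0.3, -3.0]
width: 0.0124
gripper_force: 87.9
```

The holes are over the pins with no side force. I'll continue to the stack.

arm_command:
  increments: [0, 0, 0.003, 0, 0, 0, 0.003, 0, 0, 0, 0.003, 0, 0, 0, 0.001, 0, 0, 0, 0, 0, 0, 0, 0, 0]

```text
time_s: 28.62
tcp_pos: [0.509, -0.006, 0.0501]
tool_rot: [-180.0, -0.0, 73.9]
contact_force: [-0.2, 0.4, -2.8]
width: 0.0126
gripper_force: 88.0
```

arm_command:
  increments: [0, 0, 0.001, 0, 0, 0, 0.001, 0, 0, 0, 0, 0, 0, 0, 0, 0]

```text
time_s: 28.95
tcp_pos: [0.5092, -0.006, 0.0494]
tool_rot: [180.0, -0.0, 73.9]
contact_force: [-1.0, -0.5, 4.1]
width: 0.0124
gripper_force: 89.2
```

On the stack. I'll press in small steps with a firmer grip.

arm_command:
  increments: [0, 0, 0.001, 0, 0, 0, 0.001, 0, 0, 0, 0, 0, 0, 0, 0, 0, 0, 0, 0, 0]
  newtons: 120

```text
time_s: 29.37
tcp_pos: [0.5093, -0.006, 0.0489]
tool_rot: [179.9, -0.0, 73.8]
contact_force: [-3.3, 0.0, 15.8]
width: 0.0118
gripper_force: 119.9
```

arm_command:
  increments: [0, 0, 0.001, 0, 0, 0, 0.001, 0, 0, 0, 0.001, 0, 0, 0, 0, 0, 0, 0, 0, 0, 0, 0, 0, 0]

```text
time_s: 29.87
tcp_pos: [0.5094, -0.006, 0.0482]
tool_rot: [179.9, -0.1, 73.8]
contact_force: [-6.4, 1.0, 32.5]
width: 0.012
gripper_force: 122.2
```

```bash
python3 - <<'E'
from h import *
B=(.38,.65,-.15,.15); o=[]
for n,(a,b,c,d) in(("scene",(165,255,225,325)),("side",(180,270,220,320))):
    im,P=cloud(n); o.append(cv2.resize(im[a:b,c:d],(400,360),interpolation=2)); print(n);rects(im,P,B,(.065,.083),None,300);rects(im,P,B,(.012,.024),None,200)
    k=(P[...,2]>.067)&(P[...,2]<.08)&(np.abs(P[...,0]-.51)<.08)&(np.abs(P[...,1])<.1); q=P[k]
    print("tilt",np.linalg.lstsq(np.c_[q[:,:2],np.ones(len(q))],q[:,2],rcond=None)[0].round(4))
cv2.imwrite("pics/e.png",np.hstack(o)[:,:,::-1]); s=r.get_obs(); print(s["contact_force"],s["tcp_pos"],s["gripper_force"],s["time_s"])
E
```

```text
scene
px [273. 211.] n 1398 centre mm 510.4 -7.7 size 86.3 161.3 long-axis yaw from x 73.5 z med 72.5 mean [521.8  -5.8  72.4]
px [276. 233.] n 1532 centre mm 512.3 -7.6 size 112.5 200.9 long-axis yaw from x 73.9 z med 17.4 mean [5.37e+02 5.00e-01 1.74e+01]
tilt [-0.0099  0.0021  0.0777]
side
px [268. 218.] n 1067 centre mm 510.3 -3.9 size 81.8 161.1 long-axis yaw from x 74.1 z med 70.5 mean [509.6  16.9  70.6]
px [269. 241.] n 1338 centre mm 510.0 -2.2 size 111.6 199.3 long-axis yaw from x 73.8 z med 15.4 mean [505.6  32.1  15.6]
tilt [0.0012 0.0006 0.0701]
[-5.68241442  0.71871486 33.62012244] [ 0.50938981 -0.00604349  0.04822578] 122.23047494888306 29.9667
```

View pics/e.png

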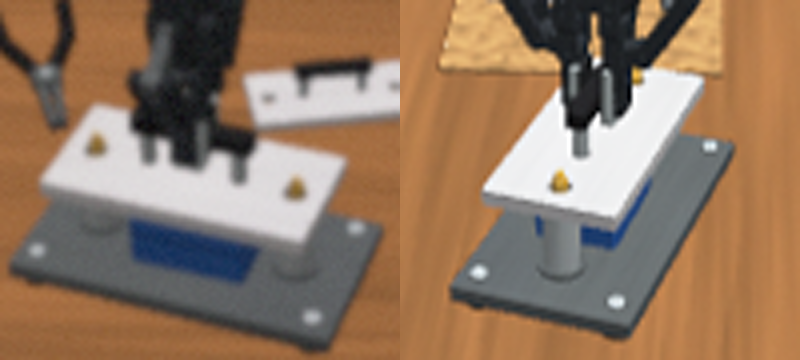

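The cover is on both pins, at (97,143) and (296,187) in the left crop. It is level, about 1.4 mm above its height on the collars, and steady under a 33 N press. Handing in.

```bash
python3 -c "
from rig import r
print(r.close_job())"
```

```text
the job is handed in; nothing more can be done
None
```

The job is handed in (no verdict shown): the mould took one filler plate, and the cover is back on its pins, held pressed on the stack at about 33 N and clear of the collars, at about 30 s of the 72 s.

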